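# Clamp the spice mill and press its splined rotor home

### The arm

A 6-joint arm with a two-finger parallel gripper is mounted at the origin on the work surface. World frame = base frame: x ahead of the robot, y to its left, z up, the work surface at z = 0. Lengths are in mm, angles in degrees, forces in N, time in s.
With the tool pointing down it reaches from about 375 to 975 mm from the base axis. Payload 3.8 kg.
Tool frame: the origin (TCP) lies at the very end of the fingers, on their centre line; the grasp point (between the pads) lies 19 mm behind it; z points along the fingers, y is the line along which they close (so a half turn about z gives the same grasp; the last joint's range is limited). The gripper opens to 88 mm and grips with 3 to 60 N. Pads are 18 mm wide; open, the fingers measure 123 mm over their backs; the gripper's body (75 mm by 187 mm) begins 45 mm behind the grasp point.
Start: joints at [65.323, 15.12, 91.902, -0, 72.978, -2.114], TCP at [258.995, 623.33, 238.706] pointing down, gripper open.
Joint ranges: [-150.88, 150.88], [-54.13, 125.18], [17.81, 147.31], [-75.09, 255.09], [0, 152.58], [-146.25, 146.25]. Speed limits (degrees/s): [147.25, 147.25, 180, 180, 180, 180].

### API

Orientations are given as [roll, pitch, yaw] about the fixed x, y, z axes, in that order (R = Rz(yaw) Ry(pitch) Rx(roll)).
In Python, from plant import * gives the robot as it stands.
- The arm moves only by the shell command python3 -m jog 'ROWS' [OPENING] [FORCE]. ROWS is a JSON object of lists of equal length, an entry for each row: "linear": the shift along the world's x, y, z in m, a list of three; "rotation": the turn, a rotation vector about the world's x, y, z in degrees, a list of three. In form: {"linear": [[dx, dy, dz], ...], "rotation": [[wx, wy, wz], ...]}. A call has 1 to 10 rows; each row is the pose to reach, as a shift and turn from the pose commanded when the call began; what a row does not reach only later rows make up. A row lasts 1/10 s, in which the tool goes at most 50 mm and 8.59 degrees, less where a joint would pass 70% of its speed; a pose out of reach is approached as far as the arm can. A call with a gripper value outside its range is refused whole. OPENING is the opening, from 0 (shut) to 1 (fully open), set as the call begins (- or left out, the last holds). The fingers move at their own pace and stop on an object; FORCE is the grip in N (left out, the last holds). Time passes only in rows, so rows that repeat a pose let the fingers close. It gives the time, the measured TCP pose, the force, the opening and the grip force at its end, in the units of the state.
- sense(): the state, without advancing time (a new reading comes with each control period).
- snapshot(name): name is "side" or "top" or "wrist"; returns a dict with "image" (400x640x3 uint8, blue, green, red), "vfov" (degrees; the focal length in pixels is half the picture's height over the tangent of half this angle, whatever the lens; pixels are square), "cx", "cy" (the principal point, pixels), "position" and "orientation" of the camera in the world. Camera axes: x right, y down, z forward; pixel columns grow to the right and rows downward; lengths in mm; the calibration is good to about 2 mm. A picture is of the moment at which its call begins. There is no depth.
- finish_job(): hands the job in; it is judged then, once.
Trained networks look in the newest picture that a camera, given by its name, has taken for a name from the list of things; names that differ only in an ending like _2 or _b are one class to them, and where a whole thing is asked for, a point or a joint stands for the part that bears it (a point fixed in the world has none). Each returns a list of dicts, best first, with "conf" (0 to 1); they miss things now and then, are a little off and sometimes report something else, mostly with a low value. They report only what shows in the picture. A call takes as long as a camera call. They do not tell look-alikes from the thing itself.
- find_in(camera, name): "location" ([x, y, z] in mm, in world coordinates, good to about 4 mm: the middle of the surface that is visible of it).
- spot_point(camera, name): "location" ([x, y, z] in mm, in world coordinates, good to about 4 mm: a listed point, or the origin of a listed thing).
The state is a dict: "clock": time; "qpos": joint angles; "qvel": joint speeds; "effort": joint torques, N m; "tcp_pos": TCP position; "ee_rot": TCP orientation; "force": force on the tool from outside, world axes, zero at the start; "wrist_torque": the same for the moment, N m; "grip_width": opening from 0.0 (shut) to 1.0 (fully open); "gripper_force": force on a finger pad.
Only numpy, scipy, OpenCV 4.12 (cv2) and the standard library are available. Lean on these libraries where they do the work, as an engineer would, in place of code of your own. Each camera call takes 0.05 s, during which the arm holds its last target. There are 200 camera calls.

### The job

Turn the crank on top of the bench clamp clockwise until the sliding jaw squeezes the spice mill firmly against the clamp's fixed jaw. Then take the grinding rotor out of its wooden block by its grip, turn it until its cross-shaped splines mesh with the slots in the mill's hub, and push it down against the spring until its disc sits flush on the hub. Finish while still gripping the rotor and pressing it fully home - do not let go, as the spring would lift it - with the mill still clamped and the other things on the bench left where they were.

Things in the scene. Friction and masses are not known exactly. Their poses are not given: they have to be found in the camera images.
- clamp: Low dark steel bench clamp fixed to the bench; bed plate 90 x 250 x 6 mm. Origin: centre of the bed's underside. Its y axis runs along the bed from the grey gear housing (70 x 70 mm, top at 56 mm, centred at y = -72 mm) to the fixed jaw. The mill stands on the bed between the two jaws.
- anvil: Fixed jaw, steel block 80 x 20 x 44 mm at the +y end of the clamp; origin: centre of its underside; its gripping face lies 10 mm from the origin towards the clamp's -y. The mill starts 0 to 4 mm away from it.
- pad: Rubber-faced front of the sliding jaw, 60 mm wide, 12 mm thick, top 44 mm above the bench. Origin in the plane of its face that meets the mill. Moves along the clamp's +y 4 mm per rad of the crank; starts 5 to 17 mm short of the mill. Sprung: on resistance it gives up to 4 mm (6 N per mm) while the crank goes on up to 1 rad; then the crank stops hard.
- crank_axis (a point): Point on the vertical axis of the crank, at the height of the middle of the knob (89.5 mm above the bench).
- knob_mid (a point): Middle of the crank's upright wooden knob, a cylinder 22 mm in diameter and 42 mm tall (from 68.5 to 110.5 mm above the bench; the crank arm is right below it), 45 mm from the crank axis. It spins freely on its pin, so it can be held with a fixed hand while it is led round the circle. About 3.5 N on the knob turns the crank.
- crank (a joint): Crank angle, rad: grows clockwise from above, 0 (wide open, knob on the clamp's -x side of the axis) to 6.5; starts at 0 to 2, tight at about 5 to 5.5. At angle c the knob stands from the axis, in the clamp's frame, at 45 mm x (-cos c, +sin c). It stays where it is left, by friction.
- mill: Drive unit of a spice mill, cast aluminium, loose, 0.9 kg: square foot 64 x 64 x 36 mm with a round housing (64 mm in diameter) above, 76 mm tall; origin: centre of its underside, z up. The hub's rim is 78 mm above the origin.
- hub_mouth (a point): Centre of the steel hub's flat upper rim, on top of the mill; z up. x and y lie along the two crossed slots (31 mm tip to tip, 11 mm wide, 30 mm deep). The hub stands at any angle and turns only stiffly (0.25 N m). A spring pin below meets the rotor's tip when the disc is 7 mm above the rim and pushes up with 4 N there, 9.6 N when the disc is flush.
- block: Fixed wooden block 90 x 90 x 40 mm with a round hole, 37 mm in diameter, in which the rotor stands with its disc lying on the block's top. Origin: centre of the block's underside.
- rotor: Loose grinding rotor, about 0.2 kg. Origin: centre of the underside of its stone disc (48 mm across, 9 mm thick), z up. Above: 14 mm neck and flat wooden grip 32 (x) x 14 (y) mm, 29 to 63 mm above the origin. Below: steel cross of splines, ribs 28 mm tip to tip, 8 mm thick, along x and y, 16 mm deep, and a tapered pilot tip 10 mm across to 24 mm below. Same splines every quarter turn.
- cobek: Bystander: shallow round stone mortar, 170 mm across, 45 mm high; origin: centre of its underside.
- ulekan: Bystander: bent wooden pestle, about 130 mm long, 28 mm thick, lying.
- teaspoon: Bystander: steel teaspoon, 140 mm long, lying.
- clay_bowl: Bystander: small clay bowl, 100 mm across, 40 mm high; origin: centre of its underside.
- jar: Bystander: closed glass jar, 60 mm across, 85 mm high; origin: centre of its underside.
- glass: Bystander: white cup, 66 mm across, 80 mm high; origin: centre of its underside.
Not all that is in view belongs to the job. Leave any orange look-alike of the mill alone.

How it is judged:
By the outcome, as a careful person would: the job done as asked, in the order asked, and still so for the second after the job is handed in, while the arm keeps its last pose, push and grip.
It also fails if it takes over 64 s, if anything falls off the work surface, if the arm or the gripper's body presses on something with over 40 N, if the wrist force passes 120 N, or if a joint passes its speed limit or range.

## Working session

There is one attempt and no reset: what is moved stays moved. The work goes in short steps, Python scripts to look and compute and a shell command to move; the robot and the scene stay as the last step left them, time stands still between calls to the robot, and variables do not carry over. Pictures are saved under pics/ and viewed, at most 10 in all, crops included, and the job is handed in when it is done.

```bash
mkdir -p pics; ls; cat > h.py <<'E'
from plant import *
import numpy as np, cv2
from scipy.spatial.transform import Rotation as R
def cam(s):
    Rm=R.from_euler('xyz',s['orientation'],degrees=True).as_matrix()
    f=200/np.tan(np.radians(s['vfov'])/2); return Rm,f,np.array(s['position'])
def ray(s,u,v):
    Rm,f,p=cam(s); return p,Rm@np.array([(u-s['cx'])/f,(v-s['cy'])/f,1])
def atz(s,u,v,z):
    p,d=ray(s,u,v); return p+d*(z-p[2])/d[2]
def proj(s,P):
    Rm,f,p=cam(s); q=(np.asarray(P,float)-p)@Rm; return q[...,:2]/q[...,2:]*f+[s['cx'],s['cy']]
E
python3 - <<'E'
from h import *
ims=[]
for c in ['top','side','wrist']:
    s=snapshot(c); cv2.imwrite(f'pics/{c}0.png',s['image']); print(c,s['vfov'],s['cx'],s['cy'],np.round(s['position']),np.round(s['orientation'],1))
    if c=='wrist': continue
    for n in ['clamp','anvil','pad','crank_axis','knob_mid','mill','hub_mouth','block','rotor']:
        for r in spot_point(c,n)[:3]: print(n,np.round(r['location']),round(r['conf'],2),np.round(proj(s,r['location'])))
print(sense())
E
```

```text
pics
top 45.716261165695414 314.54891211176835 192.88557517766995 [ 384.   38. 1409.] [-170.4   -0.6  -88.6]
clamp [ 572. -109.    1.] 0.57 [360. 211.]
anvil [574.   1.   8.] 0.61 [323. 209.]
anvil [571. -89.   8.] 0.38 [353. 211.]
pad [569. -86.   5.] 0.54 [352. 211.]
pad [576. -44.  83.] 0.49 [340. 205.]
crank_axis [ 569. -178.   91.] 0.92 [388. 208.]
crank_axis [572. -89.   7.] 0.54 [353. 210.]
knob_mid [576.  -1.   6.] 0.75 [324. 208.]
knob_mid [ 552. -135.   93.] 0.41 [372. 214.]
mill [433. -18.   0.] 0.76 [329. 257.]
mill [ 570. -179.   92.] 0.71 [388. 208.]
mill [574. -40.   2.] 0.6 [337. 209.]
hub_mouth [575. -45.  85.] 0.52 [340. 205.]
hub_mouth [436. -17.  79.] 0.47 [329. 255.]
hub_mouth [ 575. -109.    3.] 0.21 [360. 210.]
block [515. 246.   1.] 0.86 [240. 227.]
block [574. -46.  86.] 0.23 [341. 206.]
block [515. 250.  38.] 0.19 [237. 225.]
rotor [512. 246.  40.] 0.57 [238. 226.]
side 44.06213833543324 327.82955328966824 202.39841937772164 [ 522. -909. 1171.] [-138.4   -0.    -3.6]
clamp [ 572. -105.   -2.] 0.94 [328. 264.]
anvil [575.   0.   2.] 0.4 [326. 234.]
pad [571. 
[... 489 characters left out ...]
[161.5  -0.   67.4]
{'clock': 1.05, 'qpos': array([ 6.53223165e+01,  1.51195747e+01,  9.19044562e+01, -2.47376856e-03,
        7.29780843e+01, -2.11275275e+00]), 'qvel': array([ 0.04249253,  0.01220345, -0.02047428, -0.05778046, -0.07416746,
        0.02638779]), 'effort': array([-5.29528643e-04, -5.02078629e+01, -3.57263625e+01,  7.29169627e-02,
        1.83368870e-02, -4.65064829e-05]), 'tcp_pos': array([259.0057688 , 623.30235391, 238.69579327]), 'ee_rot': array([-1.79997799e+02,  2.28578462e-03,  1.57435794e+02]), 'force': array([ 0.22269815,  0.48276595, -0.7943398 ]), 'wrist_torque': array([-0.00053018,  0.01509043, -0.04038167]), 'gripper_force': 0.0, 'grip_width': 0.9970523064707586}
```

```bash
python3 - <<'E'
import cv2
a=cv2.imread('pics/top0.png')[100:320,160:480]
b=cv2.imread('pics/side0.png')[120:320,180:440]
cv2.imwrite('pics/a1.png',cv2.resize(a,None,fx=2.5,fy=2.5,interpolation=2))
cv2.imwrite('pics/b1.png',cv2.resize(b,None,fx=3,fy=3,interpolation=2))
E
```

```text
(no output)
```

View pics/a1.png

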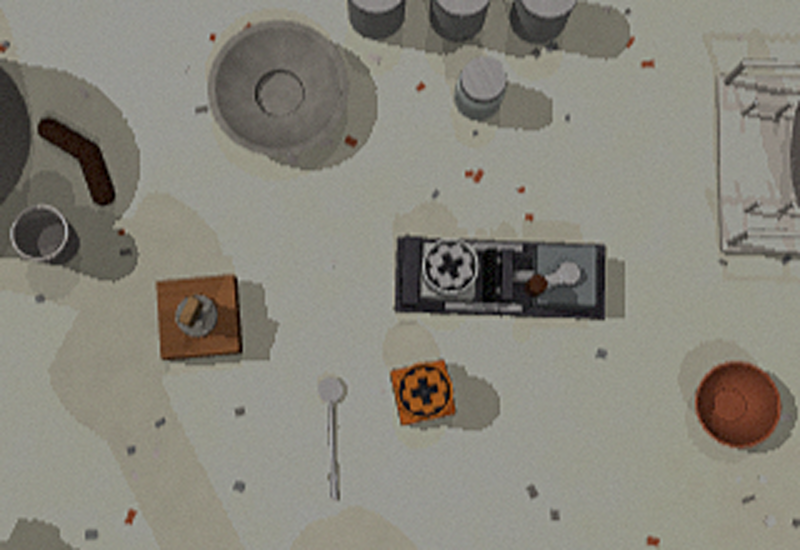

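View pics/b1.png

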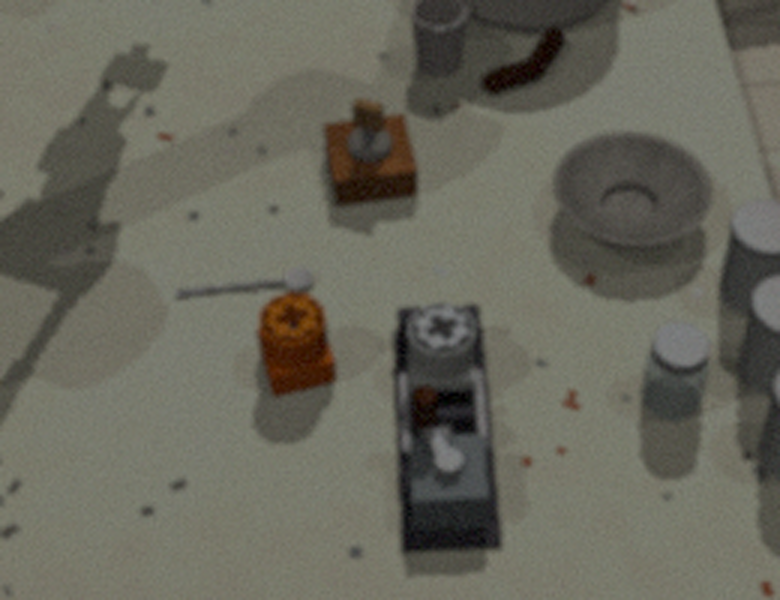

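The job mill is the grey one standing in the clamp, top px (340,206). The orange one at (329,257) is the look-alike. The rotor is on the wooden block at (238,226), and the knob is the brown spot at (372,214). Next I'll move the wrist camera over the clamp.

```bash
python3 -m jog '{"linear":[[0.017,-0.045,0],[0.035,-0.090,0],[0.052,-0.135,0],[0.070,-0.180,0],[0.087,-0.225,0],[0.104,-0.270,0],[0.121,-0.315,0],[0.138,-0.360,0],[0.156,-0.407,0],[0.173,-0.452,0]],"rotation":[[0,0,-8],[0,0,-16],[0,0,-24],[0,0,-32],[0,0,-40],[0,0,-48],[0,0,-56],[0,0,-64],[0,0,-67.4],[0,0,-67.4]]}' 1 20
python3 -m jog '{"linear":[[0.017,-0.045,0],[0.035,-0.090,0],[0.052,-0.135,0],[0.070,-0.180,0],[0.087,-0.225,0],[0.104,-0.270,0],[0.121,-0.315,0],[0.138,-0.360,0],[0.138,-0.360,0],[0.138,-0.360,0]],"rotation":[[0,0,0],[0,0,0],[0,0,0],[0,0,0],[0,0,0],[0,0,0],[0,0,0],[0,0,0],[0,0,0],[0,0,0]]}'
python3 - <<'E'
from h import *
s=snapshot('wrist'); cv2.imwrite('pics/w1.png',s['image']); np.save('w1.npy',s,allow_pickle=True)
for n in ['clamp','anvil','pad','crank_axis','knob_mid','mill','hub_mouth']:
    for r in spot_point('wrist',n)[:2]: print(n,np.round(r['location'],1),round(r['conf'],2),np.round(proj(s,r['location'])))
E
```

```text
clock: 2.05
tcp_pos: [432.4, 169.4, 239.2]
ee_rot: [179.9, -0.0, 90.0]
force: [0.6, 0.3, -0.1]
grip_width: 1.001
gripper_force: 0.0
clock: 3.05
tcp_pos: [569.8, -189.6, 238.3]
ee_rot: [-179.9, -0.0, 89.9]
force: [0.4, 0.8, -0.6]
grip_width: 1.002
gripper_force: 0.0
clamp [ 574.2 -108.5    1.8] 0.8 [329. 103.]
clamp [577.  -40.4   7.8] 0.3 [332.  40.]
pad [581.3 -86.3   4.8] 0.82 [335.  84.]
crank_axis [ 575.3 -180.7   85.7] 0.93 [331. 176.]
crank_axis [ 550.6 -134.2   93.2] 0.19 [306. 131.]
knob_mid [ 549.7 -135.    90.5] 0.95 [305. 132.]
mill [435.6 -13.6   1.8] 0.89 [207.  15.]
mill [572.8 -41.7   6.7] 0.71 [328.  42.]
hub_mouth [571.5 -44.1  87.7] 0.64 [327.  27.]
hub_mouth [576.9 -86.4   3.3] 0.34 [331.  84.]
```

View pics/w1.png

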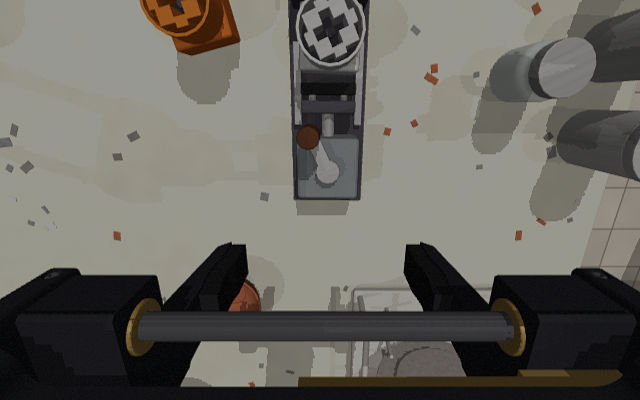

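Wrist view: knob top at (307,137), crank axis cap at (326,171), hub with crossed slots at about (330,30), and the orange look-alike at (180,5).

```bash
python3 - <<'E'
from h import *
s=np.load('w1.npy',allow_pickle=True).item()
im=s['image']
# knob: reddish brown blob
hsv=cv2.cvtColor(im,cv2.COLOR_BGR2HSV)
m=((hsv[...,0]<14)|(hsv[...,0]>170))&(hsv[...,1]>120)
m[:110]=0;m[165:]=0;m[:,:285]=0;m[:,335:]=0
v,u=np.where(m); print('knob blob',u.min(),u.max(),v.min(),v.max(),u.mean(),v.mean(),len(u))
for z in (110.5,89.5): print(atz(s,307.5,137,z))
for z in (60,70,89.5): print('axis',z,atz(s,326.5,171,z))
for c in [(294,199),(360,199),(290,0),(367,0)]: print(c,atz(s,*c,6))
print('hub',atz(s,331,29,84))
crop=cv2.resize(im[0:210,270:390],None,fx=2.8,fy=2.8,interpolation=cv2.INTER_CUBIC)
t=np.load  # top view crop alongside
b=cv2.resize(cv2.imread('pics/top0.png')[180:240,310:410],None,fx=4.5,fy=4.5,interpolation=cv2.INTER_CUBIC)
o=np.zeros((590,800,3),np.uint8);o[:crop.shape[0],:crop.shape[1]]=crop[:590];o[:b.shape[0],340:340+b.shape[1]]=b
cv2.imwrite('pics/c2.png',o)
E
```

```text
knob blob 296 319 124 149 308.03921568627453 136.28976034858388 459
[ 553.27609061 -137.69608959  110.5       ]
[ 551.98543118 -139.98340546   89.5       ]
axis 60 [ 570.72932884 -180.79838971   60.        ]
axis 70 [ 570.71104946 -178.55155857   70.        ]
axis 89.5 [ 570.67540466 -174.17023785   89.5       ]
(294, 199) [ 526.84515952 -231.47038859    6.        ]
(360, 199) [ 616.08440323 -231.60501742    6.        ]
(290, 0) [ 5.30687470e+02 -3.42115935e-01  6.00000000e+00]
(367, 0) [ 6.15689206e+02 -5.43305112e-01  6.00000000e+00]
hub [574.84647448 -44.99145078  84.        ]
```

View pics/c2.png

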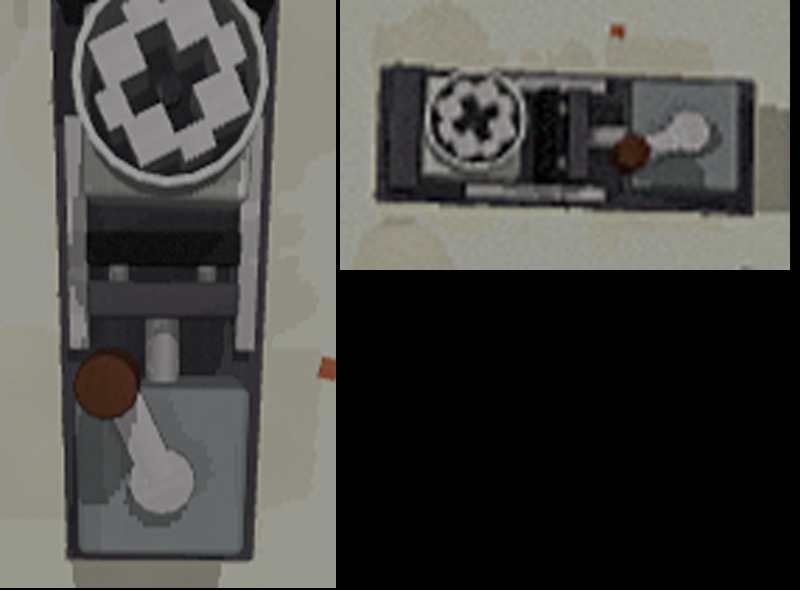

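```bash
python3 -m jog '{"linear":[[-0.009,0.026,-0.02],[-0.017,0.051,-0.05],[-0.017,0.051,-0.08],[-0.017,0.051,-0.11],[-0.017,0.051,-0.13],[-0.017,0.051,-0.145],[-0.017,0.051,-0.155],[-0.017,0.051,-0.162],[-0.017,0.051,-0.162],[-0.017,0.051,-0.162]],"rotation":[[0,0,0],[0,0,0],[0,0,0],[0,0,0],[0,0,0],[0,0,0],[0,0,0],[0,0,0],[0,0,0],[0,0,0]]}' 1 30
python3 -m jog '{"linear":[[0,0,0],[0,0,0],[0,0,0],[0,0,0],[0,0,0],[0,0,0],[0,0,0],[0,0,0],[0,0,0],[0,0,0]],"rotation":[[0,0,0],[0,0,0],[0,0,0],[0,0,0],[0,0,0],[0,0,0],[0,0,0],[0,0,0],[0,0,0],[0,0,0]]}' 0 30
python3 - <<'E'
import numpy as np
r=45
for c0,c1 in [(1.16,2.56),(2.56,3.96),(3.96,4.76)]:
    print([[round(r*(-np.cos(c)+np.cos(c0)))/1000,round(r*(np.sin(c)-np.sin(c0)))/1000] for c in np.linspace(c0,c1,11)[1:]])
E
```

```text
clock: 4.45
tcp_pos: [553.7, -137.9, 77.5]
ee_rot: [179.9, 0.0, 90.0]
force: [-0.5, 0.3, 0.0]
grip_width: 0.999
gripper_force: 0.0
clock: 5.45
tcp_pos: [553.1, -137.7, 76.7]
ee_rot: [180.0, 0.0, 90.0]
force: [0.6, 0.2, 0.2]
grip_width: 0.238
gripper_force: 30.0
[[0.006, 0.002], [0.012, 0.003], [0.018, 0.004], [0.025, 0.003], [0.031, 0.002], [0.037, 0.0], [0.042, -0.003], [0.047, -0.007], [0.052, -0.012], [0.056, -0.017]]
[[0.003, -0.005], [0.005, -0.011], [0.007, -0.017], [0.007, -0.024], [0.007, -0.03], [0.006, -0.036], [0.004, -0.042], [0.001, -0.048], [-0.003, -0.053], [-0.007, -0.058]]
[[-0.003, -0.002], [-0.006, -0.004], [-0.009, -0.006], [-0.012, -0.008], [-0.015, -0.009], [-0.019, -0.01], [-0.022, -0.011], [-0.026, -0.012], [-0.029, -0.012], [-0.033, -0.012]]
```

```bash
python3 -m jog '{"linear":[[0.006,0.002,0],[0.012,0.003,0],[0.018,0.004,0],[0.025,0.003,0],[0.031,0.002,0],[0.037,0,0],[0.042,-0.003,0],[0.047,-0.007,0],[0.052,-0.012,0],[0.056,-0.017,0]],"rotation":[[0,0,0],[0,0,0],[0,0,0],[0,0,0],[0,0,0],[0,0,0],[0,0,0],[0,0,0],[0,0,0],[0,0,0]]}'
python3 -m jog '{"linear":[[0.003,-0.005,0],[0.005,-0.011,0],[0.007,-0.017,0],[0.007,-0.024,0],[0.007,-0.03,0]],"rotation":[[0,0,0],[0,0,0],[0,0,0],[0,0,0],[0,0,0]]}'
```

```text
clock: 6.45
tcp_pos: [609.9, -154.8, 76.7]
ee_rot: [180.0, -0.0, 90.0]
force: [-1.7, 4.2, 2.1]
grip_width: 0.24
gripper_force: 30.0
clock: 6.95
tcp_pos: [616.3, -185.5, 76.7]
ee_rot: [180.0, 0.0, 90.0]
force: [0.5, 3.4, -1.2]
grip_width: 0.238
gripper_force: 30.0
```

```bash
python3 -m jog '{"linear":[[-0.001,-0.006,0],[-0.003,-0.012,0],[-0.006,-0.018,0],[-0.010,-0.023,0],[-0.014,-0.028,0]],"rotation":[[0,0,0],[0,0,0],[0,0,0],[0,0,0],[0,0,0]]}'
python3 -m jog '{"linear":[[-0.003,-0.002,0],[-0.006,-0.004,0],[-0.009,-0.006,0],[-0.012,-0.008,0],[-0.015,-0.009,0]],"rotation":[[0,0,0],[0,0,0],[0,0,0],[0,0,0],[0,0,0]]}'
python3 - <<'E'
import numpy as np
r=45;c0=4.36
for c in np.arange(4.46,6.2,.1): print(round(c,2),[round(r*(-np.cos(c)+np.cos(c0))),round(r*(np.sin(c)-np.sin(c0)))])
E
```

```text
clock: 7.45
tcp_pos: [601.3, -212.8, 76.6]
ee_rot: [-180.0, -0.0, 90.0]
force: [0.4, 6.3, 0.7]
grip_width: 0.236
gripper_force: 30.0
clock: 7.95
tcp_pos: [586.9, -221.2, 76.7]
ee_rot: [180.0, -0.0, 90.0]
force: [2.2, 6.1, -0.2]
grip_width: 0.236
gripper_force: 30.0
4.46 [-4, -1]
4.56 [-9, -2]
4.66 [-13, -3]
4.76 [-18, -3]
4.86 [-22, -2]
4.96 [-27, -1]
5.06 [-31, 0]
5.16 [-35, 2]
5.26 [-39, 4]
5.36 [-43, 6]
5.46 [-46, 9]
5.56 [-49, 12]
5.66 [-52, 16]
5.76 [-55, 20]
5.86 [-57, 24]
5.96 [-58, 28]
6.06 [-59, 32]
6.16 [-60, 37]
```

```bash
python3 -m jog '{"linear":[[-0.004,-0.0005,0],[-0.009,-0.001,0],[-0.013,-0.002,0],[-0.018,-0.002,0],[-0.022,-0.001,0]],"rotation":[[0,0,0],[0,0,0],[0,0,0],[0,0,0],[0,0,0]]}'
python3 -m jog '{"linear":[[-0.005,0.001,0],[-0.009,0.002,0]],"rotation":[[0,0,0],[0,0,0]]}'
python3 - <<'E'
from h import *
s=snapshot('top'); cv2.imwrite('pics/t2.png',s['image'])
for n in ['pad','anvil','hub_mouth','mill','knob_mid']:
    for r in spot_point('top',n)[:2]: print(n,np.round(r['location'],1),round(r['conf'],2))
E
```

```text
clock: 8.45
tcp_pos: [565.3, -223.2, 76.8]
ee_rot: [179.9, 0.1, 90.0]
force: [5.8, 1.1, -4.0]
grip_width: 0.241
gripper_force: 30.0
clock: 8.65
tcp_pos: [556.5, -221.1, 76.7]
ee_rot: [179.9, 0.0, 90.0]
force: [5.9, 2.9, -4.5]
grip_width: 0.244
gripper_force: 30.0
pad [574.3 -73.7   4.8] 0.65
anvil [573.6   3.1   9.4] 0.73
hub_mouth [573.7 -43.6  84.2] 0.72
hub_mouth [434.6 -16.4  77.4] 0.45
mill [575.  -40.9   3.1] 0.68
mill [431.6 -17.5   1.9] 0.6
```

```bash
python3 -m jog '{"linear":[[-0.004,0.002,0],[-0.008,0.004,0]],"rotation":[[0,0,0],[0,0,0]]}'
python3 -m jog '{"linear":[[-0.004,0.002,0]],"rotation":[[0,0,0]]}'
python3 -m jog '{"linear":[[-0.003,0.003,0]],"rotation":[[0,0,0]]}'
```

```text
clock: 9.15
tcp_pos: [548.9, -217.5, 76.8]
ee_rot: [179.9, 0.1, 90.0]
force: [6.9, 0.4, -4.7]
grip_width: 0.239
gripper_force: 30.0
clock: 9.25
tcp_pos: [545.3, -215.2, 76.8]
ee_rot: [179.8, 0.1, 90.0]
force: [9.5, 1.7, -5.9]
grip_width: 0.236
gripper_force: 30.0
clock: 9.35
tcp_pos: [542.4, -212.8, 76.9]
ee_rot: [179.8, 0.1, 90.0]
force: [7.9, -2.0, -7.6]
grip_width: 0.239
gripper_force: 30.0
```

```bash
python3 -m jog '{"linear":[[-0.003,0.003,0]],"rotation":[[0,0,0]]}'
python3 -m jog '{"linear":[[-0.002,0.003,0]],"rotation":[[0,0,0]]}'
python3 -m jog '{"linear":[[-0.003,0.004,0]],"rotation":[[0,0,0]]}'
```

```text
clock: 9.45
tcp_pos: [539.8, -210.3, 76.9]
ee_rot: [179.7, 0.2, 90.1]
force: [10.0, -3.6, -10.4]
grip_width: 0.239
gripper_force: 30.0
clock: 9.55
tcp_pos: [537.8, -208.1, 76.9]
ee_rot: [179.7, 0.3, 90.1]
force: [9.0, -6.8, -9.4]
grip_width: 0.238
gripper_force: 30.0
clock: 9.65
tcp_pos: [535.2, -204.8, 77.0]
ee_rot: [179.7, 0.3, 90.1]
force: [9.9, -8.6, -11.9]
grip_width: 0.24
gripper_force: 30.0
```

```bash
python3 - <<'E'
from h import *
s=snapshot('top'); w=snapshot('wrist')
for n in ['pad','anvil','hub_mouth','mill','knob_mid']:
    for r in spot_point('wrist',n)[:2]: print(n,np.round(r['location'],1),round(r['conf'],2))
o=np.zeros((600,800,3),np.uint8)
o[:400,:640]=w['image']
b=cv2.resize(s['image'][185:235,310:410],None,fx=4,fy=4,interpolation=2); o[400:600,:400]=b
cv2.imwrite('pics/d3.png',o)
E
```

```text
pad [581.  -75.    7.1] 0.55
knob_mid [ 530.3 -200.8   88.8] 0.62
```

View pics/d3.png

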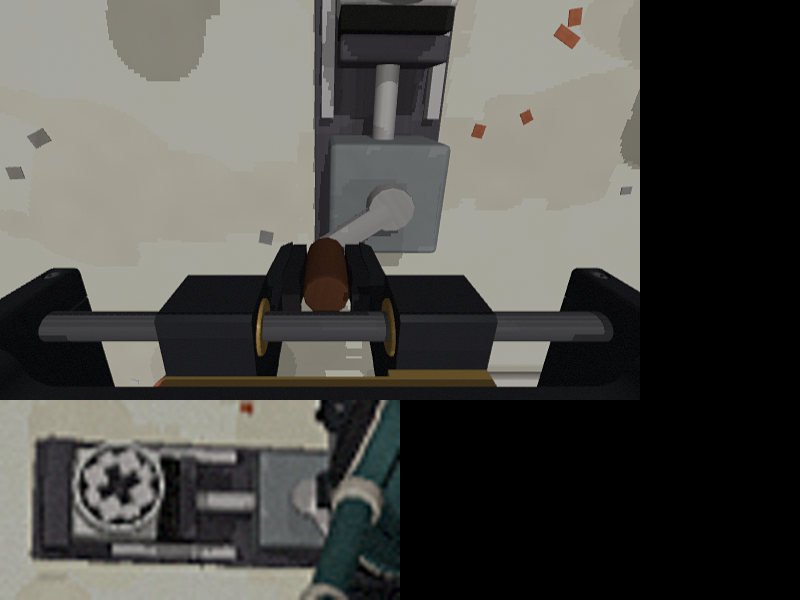

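The knob, at (325,275), is still centred between the fingers. The pad touches the mill and its gap to the carrier has nearly closed. I'll go on in small steps until the crank stops.

```bash
python3 -m jog '{"linear":[[-0.002,0.003,0]],"rotation":[[0,0,0]]}'
python3 -m jog '{"linear":[[-0.0015,0.003,0]],"rotation":[[0,0,0]]}'
python3 -c "from h import *;s=sense();print(s['tcp_pos'],s['force'],s['wrist_torque'])"
```

```text
clock: 10.1
tcp_pos: [533.7, -202.5, 77.0]
ee_rot: [179.6, 0.4, 90.1]
force: [11.5, -10.7, -13.5]
grip_width: 0.238
gripper_force: 30.0
clock: 10.2
tcp_pos: [532.3, -200.1, 77.0]
ee_rot: [179.6, 0.5, 90.1]
force: [11.1, -12.9, -13.2]
grip_width: 0.24
gripper_force: 30.0
[ 532.2809706  -200.07687196   77.02391667] [ 11.09959116 -12.94478241 -13.23867204] [-2.06464461 -1.56891746  0.01412411]
```

```bash
python3 - <<'E'
from h import *
w=snapshot('wrist')
im=cv2.resize(w['image'][0:320,220:480],None,fx=2,fy=2,interpolation=2).copy()
im=cv2.resize(im,None,fx=.93,fy=.93)
k=1.86
for c in [5.2,5.4,5.6,5.8]:
    P=[571-45*np.cos(c),-178.5+45*np.sin(c),68.5]
    q=(proj(w,P)-[220,0])*k; a=(proj(w,[571,-178.5,68.5])-[220,0])*k
    cv2.line(im,tuple(a.astype(int)),tuple(q.astype(int)),(0,int(255*(c-5.1)/.7),255),1)
cv2.imwrite('pics/e4.png',im)
E
```

```text
(no output)
```

View pics/e4.png

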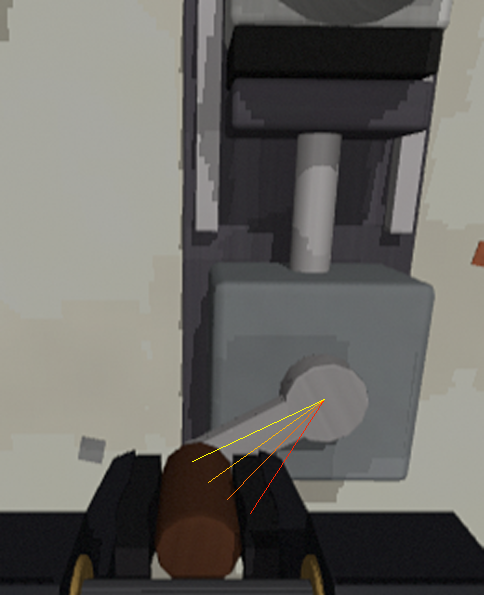

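The arm lines up with c ≈ 5.75-5.8, past the stated tight range. The pad is closed up against its carrier and the force has climbed to 17 N, so it is tight. I'll relax the push, let go and rise.

```bash
python3 -m jog '{"linear":[[0.002,-0.003,0],[0.002,-0.003,0]],"rotation":[[0,0,0],[0,0,0]]}'
python3 -m jog '{"linear":[[0.002,-0.003,0],[0.002,-0.003,0],[0.002,-0.003,0],[0.002,-0.003,0],[0.002,-0.003,0],[0.002,-0.003,0.01],[0.002,-0.003,0.03],[0.002,-0.003,0.07],[0.002,-0.003,0.11],[0.002,-0.003,0.15]],"rotation":[[0,0,0],[0,0,0],[0,0,0],[0,0,0],[0,0,0],[0,0,0],[0,0,0],[0,0,0],[0,0,0],[0,0,0]]}' 1 30
python3 -c "
from h import *
s=snapshot('top'); np.save('t3.npy',s,allow_pickle=True)
for n in ['knob_mid','rotor','hub_mouth']:
    for r in spot_point('top',n)[:2]: print(n,np.round(r['location'],1),round(r['conf'],2))
"
```

```text
clock: 10.45
tcp_pos: [533.3, -202.0, 76.9]
ee_rot: [179.7, 0.3, 90.1]
force: [8.1, -6.8, -9.8]
grip_width: 0.241
gripper_force: 30.0
clock: 11.45
tcp_pos: [533.0, -201.5, 228.8]
ee_rot: [-180.0, 0.0, 90.0]
force: [0.9, 0.3, -0.6]
grip_width: 0.997
gripper_force: 0.0
knob_mid [ 540.5 -211.2   92.3] 0.41
knob_mid [ 428.5 -378.2    1.2] 0.27
rotor [513.3 245.5  37.4] 0.71
rotor [599.  422.7  -3.2] 0.27
hub_mouth [574.6 -39.8   4.6] 0.69
hub_mouth [575.6 -42.   82.6] 0.63
```

```bash
python3 -m jog '{"linear":[[0,0,0]],"rotation":[[0,0,0]]}'
python3 -c "
from h import *
w=snapshot('wrist'); np.save('w5.npy',w,allow_pickle=True)
for n in ['knob_mid','crank_axis','pad']:
    for r in spot_point('wrist',n)[:2]: print(n,np.round(r['location'],1),round(r['conf'],2))
im=w['image'];hsv=cv2.cvtColor(im,cv2.COLOR_BGR2HSV)
m=((hsv[...,0]<14)|(hsv[...,0]>170))&(hsv[...,1]>120)
n,l,st,ce=cv2.connectedComponentsWithStats(m.astype(np.uint8))
for i in range(1,n):
    if st[i,4]>200: print(st[i],ce[i])
"
python3 -m jog '{"linear":[[0.011,0.04,0],[0.022,0.08,0],[0.033,0.12,0],[0.044,0.156,0],[0.044,0.156,0],[0.044,0.156,0]],"rotation":[[0,0,0],[0,0,0],[0,0,0],[0,0,0],[0,0,0],[0,0,0]]}'
python3 -c "
from h import *
w=snapshot('wrist'); np.save('w6.npy',w,allow_pickle=True)
for n in ['knob_mid','crank_axis','pad','anvil','mill','hub_mouth','clamp']:
    for r in spot_point('wrist',n)[:2]: print(n,np.round(r['location'],1),round(r['conf'],2),proj(w,r['location']).round())
cv2.imwrite('pics/f5.png',w['image'])
"
```

```text
clock: 11.75
tcp_pos: [532.5, -201.3, 225.6]
ee_rot: [-179.9, -0.0, 90.0]
force: [0.1, 0.2, -0.3]
grip_width: 0.998
gripper_force: 0.0
knob_mid [ 539.8 -212.    89.1] 0.67
crank_axis [ 578.2 -177.2   84. ] 0.84
pad [576.  -71.5   4.5] 0.76
[186   0  52  15 343] [213.86588921   6.71428571]
[ 195    0   76   42 1819] [237.14788345  20.77350192]
[327 188  21  30 534] [336.582397   202.88202247]
[ 228  271   58   41 1616] [258.40779703 294.57982673]
clock: 12.55
tcp_pos: [577.1, -45.0, 225.7]
ee_rot: [-179.9, 0.0, 90.2]
force: [-0.1, 0.7, -0.4]
grip_width: 1.001
gripper_force: 0.0
crank_axis [ 576.3 -181.8   85. ] 0.57 [325. 301.]
pad [578.3 -36.7   7.3] 0.56 [327. 164.]
anvil [572.6   5.9   9.5] 0.87 [322. 130.]
mill [578.6 -36.7   5.8] 0.83 [327. 164.]
mill [437.6 -15.6   5.6] 0.75 [213. 147.]
hub_mouth [572.1 -42.2  84.6] 0.95 [321. 185.]
hub_mouth [434.1 -17.9  80.1] 0.77 [183. 160.]
clamp [ 572.6 -107.1    1.4] 0.98 [322. 215.]
```

View pics/f5.png

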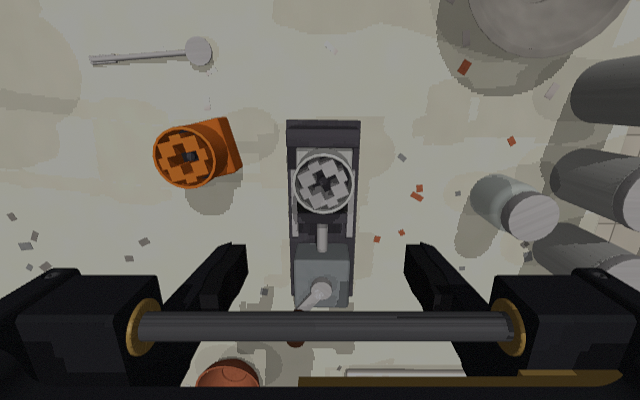

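Hub at (323,183); the crank knob now rests at c ≈ 5.47, and the mill sits between the pad and the anvil. I'll take a closer second view of the hub for its angle and height.

```bash
python3 -m jog '{"linear":[[0,0.01,-0.03],[0,0.02,-0.06],[0,0.02,-0.06],[0,0.02,-0.06]],"rotation":[[0,0,0],[0,0,0],[0,0,0],[0,0,0]]}'
cat > tm.py <<'E'
from h import *
def rect(s,c,z,half=26,k=6):
    n=int(2*half*k); g=(np.arange(n)-n/2)/k
    X,Y=np.meshgrid(c[0]+g,c[1]-g)   # x right, y up
    q=proj(s,np.stack([X,Y,np.full_like(X,z)],-1)).astype(np.float32)
    return cv2.remap(s['image'],q[...,0],q[...,1],cv2.INTER_CUBIC)
def fit(s,c0,z,verbose=0):
    f=cv2.GaussianBlur(cv2.cvtColor(s['image'],cv2.COLOR_BGR2GRAY),(0,0),.6).astype(float)
    g=np.arange(-16.5,16.6,.5); X,Y=np.meshgrid(g,g)
    M=np.hypot(X,Y)<16.4
    X=X[M];Y=Y[M]
    T=np.where(((abs(X)<5.5)&(abs(Y)<15.5))|((abs(Y)<5.5)&(abs(X)<15.5)),-1.,1.); T-=T.mean()
    best=(-9,)
    for step,ra,rp in ((1.5,45,6),(.5,4,1.5)):
        cx,cy,a0=(c0[0],c0[1],0) if step==1.5 else best[1:]
        for a in np.arange(a0-ra,a0+ra,step*2):
            ca,sa=np.cos(np.radians(a)),np.sin(np.radians(a))
            for dx in np.arange(-rp,rp+.01,step):
                for dy in np.arange(-rp,rp+.01,step):
                    q=proj(s,np.stack([cx+dx+ca*X-sa*Y,cy+dy+sa*X+ca*Y,np.full_like(X,z)],-1))
                    v=cv2.remap(f.astype(np.float32),q[:,0].astype(np.float32)[None],q[:,1].astype(np.float32)[None],1)[0]
                    sc=np.dot(v-v.mean(),T)/(np.linalg.norm(v-v.mean())*np.linalg.norm(T))
                    if sc>best[0]: best=(sc,cx+dx,cy+dy,a)
    return best
E
python3 - <<'E'
from tm import *
w=snapshot('wrist'); np.save('w7.npy',w,allow_pickle=True)
for r in spot_point('wrist','hub_mouth')[:2]: print(np.round(r['location'],1),r['conf'])
w6=np.load('w6.npy',allow_pickle=True).item()
for s in (w6,w):
    for z in (80,84,88): print(z,np.round(fit(s,(574,-43),z),2))
o=np.hstack([rect(w6,(574,-43),84,28,5),rect(w,(574,-43),84,28,5)])
cv2.imwrite('pics/hub6.png',o)
E
```

```text
clock: 13.35
tcp_pos: [577.0, -26.0, 166.5]
ee_rot: [-179.9, 0.0, 90.0]
force: [-0.4, 0.3, 0.7]
grip_width: 1.0
gripper_force: 0.0
[571.2 -44.1  84.8] 0.76
[ 578.2 -177.5   84.5] 0.74
80 [  0.87 574.   -43.    25.  ]
84 [  0.87 574.   -42.    25.  ]
88 [  0.87 574.   -41.    25.  ]
80 [  0.84 574.   -43.5   25.  ]
84 [  0.85 574.   -42.    25.  ]
88 [  0.85 574.   -40.5   25.  ]
```

View pics/hub6.png

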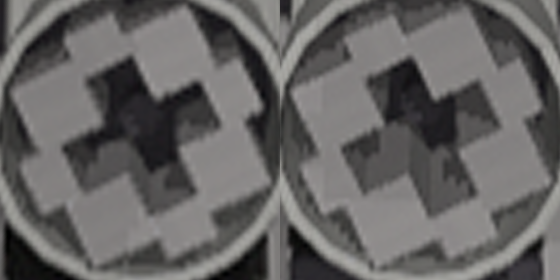

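Both views agree on the hub: centre (574,-42,84), slots at 25° mod 90. Next I'll look at the rotor.

```bash
python3 -m jog '{"linear":[[-0.01,0.025,0.03],[-0.02,0.06,0.06],[-0.03,0.1,0.06],[-0.04,0.14,0.06],[-0.05,0.18,0.06],[-0.06,0.22,0.06],[-0.06,0.254,0.06],[-0.06,0.254,0.06],[-0.06,0.254,0.06],[-0.06,0.254,0.06]],"rotation":[[0,0,0],[0,0,0],[0,0,0],[0,0,0],[0,0,0],[0,0,0],[0,0,0],[0,0,0],[0,0,0],[0,0,0]]}'
python3 - <<'E'
from tm import *
w=snapshot('wrist'); np.save('w8.npy',w,allow_pickle=True)
for n in ['rotor','block']:
    for f in (spot_point,find_in):
        for r in f('wrist',n)[:1]: print(n,np.round(r['location'],1),r['conf'],proj(w,r['location']).round())
t=np.load('t3.npy',allow_pickle=True).item()
R0=lambda s: rect(s,(515,248),103,40,5)
o=np.hstack([rect(w,(515,248),103,40,5),rect(w,(515,248),49,40,5)])
cv2.imwrite('pics/rot7.png',o)
E
```

```text
clock: 14.45
tcp_pos: [518.2, 227.5, 227.8]
ee_rot: [179.9, 0.0, 90.0]
force: [-0.4, -0.2, 0.2]
grip_width: 0.997
gripper_force: 0.0
rotor [514.  245.1  34.6] 0.76 [322. 161.]
rotor [512.  252.6  43.2] 0.75 [320. 155.]
block [517.2 246.2   1.9] 0.72 [325. 155.]
block [684.8 382.2  25.2] 0.66 [485.  29.]
```

View pics/rot7.png

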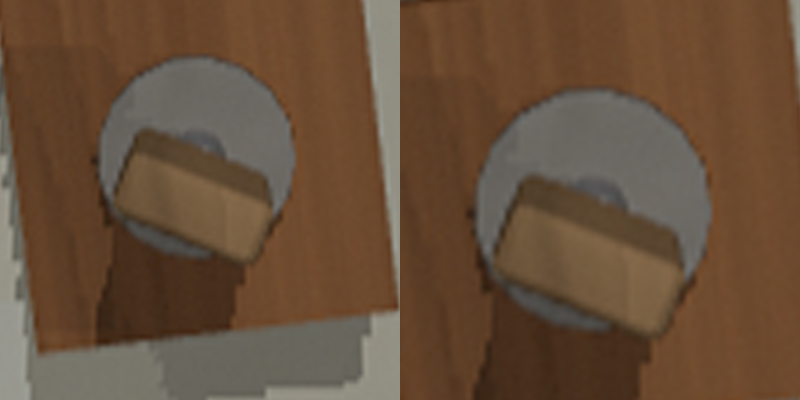

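Right rectification: disc centre (193,208) measures 47-48 mm across at z=49. The grip top on the left agrees: rotor at (513.6, 246.5), grip long axis at -22.5°.

```bash
python3 -m jog '{"linear":[[-0.001,0.005,-0.02],[-0.002,0.01,-0.04],[-0.0046,0.019,-0.06],[-0.0046,0.019,-0.08],[-0.0046,0.019,-0.09],[-0.0046,0.019,-0.1],[-0.0046,0.019,-0.1],[-0.0046,0.019,-0.1],[-0.0046,0.019,-0.1],[-0.0046,0.019,-0.1]],"rotation":[[0,0,8.4],[0,0,16.8],[0,0,25.2],[0,0,33.6],[0,0,42],[0,0,50.4],[0,0,58.8],[0,0,67.5],[0,0,67.5],[0,0,67.5]]}' 1 50
```

```text
clock: 15.7
tcp_pos: [513.1, 247.0, 126.7]
ee_rot: [-180.0, 0.0, 157.3]
force: [0.6, -0.5, 0.2]
grip_width: 0.996
gripper_force: 0.0
```

```bash
python3 -m jog '{"linear":[[0,0,-0.02],[0,0,-0.04],[0,0,-0.053],[0,0,-0.06],[0,0,-0.06],[0,0,-0.06]],"rotation":[[0,0,0],[0,0,0],[0,0,0],[0,0,0],[0,0,0],[0,0,0]]}' 1 50
python3 -m jog '{"linear":[[0,0,0],[0,0,0],[0,0,0],[0,0,0],[0,0,0],[0,0,0],[0,0,0],[0,0,0],[0,0,0],[0,0,0]],"rotation":[[0,0,0],[0,0,0],[0,0,0],[0,0,0],[0,0,0],[0,0,0],[0,0,0],[0,0,0],[0,0,0],[0,0,0]]}' 0 50
```

```text
clock: 16.3
tcp_pos: [513.3, 247.5, 67.2]
ee_rot: [180.0, 0.0, 157.5]
force: [0.8, 0.6, 0.3]
grip_width: 1.002
gripper_force: 0.0
clock: 17.3
tcp_pos: [512.8, 247.2, 66.6]
ee_rot: [-180.0, -0.0, 157.5]
force: [0.5, -0.7, 0.6]
grip_width: 0.15
gripper_force: 50.0
```

Grip closed to 13 mm on the 14 mm handle. Lifting and carrying the rotor to the hub with a turn of -42.5°.

```bash
python3 -m jog '{"linear":[[0,0,0.01],[0,0,0.03],[0,0,0.06],[0,0,0.09],[0.005,-0.02,0.11],[0.012,-0.055,0.12],[0.02,-0.095,0.12],[0.028,-0.135,0.12],[0.036,-0.175,0.12],[0.044,-0.215,0.12]],"rotation":[[0,0,0],[0,0,0],[0,0,0],[0,0,0],[0,0,-7],[0,0,-14],[0,0,-21],[0,0,-28],[0,0,-35],[0,0,-42.5]]}' 0 55
python3 -m jog '{"linear":[[0.008,-0.035,0],[0.014,-0.06,-0.01],[0.017,-0.073,-0.02],[0.017,-0.073,-0.03],[0.017,-0.073,-0.03],[0.017,-0.073,-0.03]],"rotation":[[0,0,0],[0,0,0],[0,0,0],[0,0,0],[0,0,0],[0,0,0]]}'
python3 - <<'E'
from tm import *
w=snapshot('wrist');np.save('w9.npy',w,allow_pickle=True); x=snapshot('side')
o=np.zeros((600,800,3),np.uint8)
o[:400,:640]=w['image']; 
u,v=proj(x,[574,-42,110]).astype(int)
b=cv2.resize(x['image'][v-25:v+25,u-50:u+50],None,fx=4,fy=4,interpolation=2); o[400:,:400]=b
t=snapshot('top');u,v=proj(t,[574,-100,110]).astype(int)
o[400:,400:]=cv2.resize(t['image'][v-25:v+25,u-50:u+50],None,fx=4,fy=4,interpolation=2)
cv2.imwrite('pics/g8.png',o)
print(sense()['tcp_pos'],sense()['force'])
E
```

```text
clock: 18.3
tcp_pos: [556.7, 30.8, 187.2]
ee_rot: [180.0, 0.0, 114.8]
force: [1.0, -0.8, -2.2]
grip_width: 0.155
gripper_force: 55.0
clock: 18.9
tcp_pos: [573.1, -39.3, 156.0]
ee_rot: [-179.9, -0.1, 115.1]
force: [0.1, 0.6, -2.1]
grip_width: 0.154
gripper_force: 55.0
[574.09227428 -39.53114151 157.21494534] [ 0.50743976  0.00531126 -2.59904283]
```

View pics/g8.png

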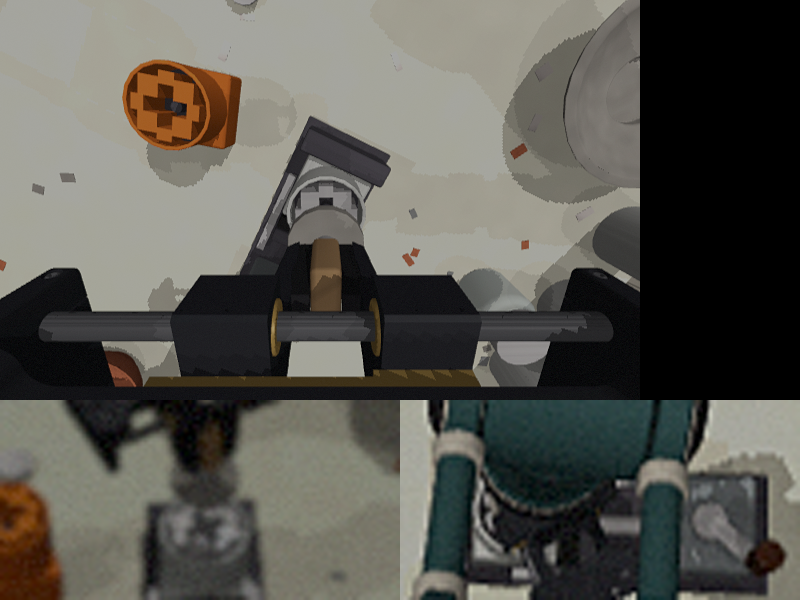

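Rotor held above the hub at (326,200). The slots look square to the gripper, so the turn is right. Trimming y by -1.8 mm and descending.

```bash
python3 -m jog '{"linear":[[0,-0.0018,-0.008],[0,-0.0018,-0.016],[0,-0.0018,-0.021],[0,-0.0018,-0.025],[0,-0.0018,-0.025]],"rotation":[[0,0,0],[0,0,0],[0,0,0],[0,0,0],[0,0,0]]}' 0 60
python3 -m jog '{"linear":[[0,0,-0.002],[0,0,-0.004],[0,0,-0.006],[0,0,-0.006]],"rotation":[[0,0,0],[0,0,0],[0,0,0],[0,0,0]]}'
```

```text
clock: 19.55
tcp_pos: [573.2, -42.4, 130.6]
ee_rot: [-179.9, -0.1, 115.0]
force: [-0.2, 0.4, -1.6]
grip_width: 0.153
gripper_force: 60.0
clock: 19.95
tcp_pos: [573.7, -42.5, 125.4]
ee_rot: [-180.0, -0.0, 115.0]
force: [-0.4, 0.9, -1.1]
grip_width: 0.155
gripper_force: 60.0
```

```bash
python3 -m jog '{"linear":[[0,0,-0.002],[0,0,-0.004],[0,0,-0.006],[0,0,-0.006]],"rotation":[[0,0,0],[0,0,0],[0,0,0],[0,0,0]]}'
```

```text
clock: 20.35
tcp_pos: [573.5, -42.4, 119.1]
ee_rot: [-180.0, -0.0, 115.0]
force: [0.4, 0.9, -1.6]
grip_width: 0.152
gripper_force: 60.0
```

```bash
python3 -m jog '{"linear":[[0,0,-0.002],[0,0,-0.004],[0,0,-0.006],[0,0,-0.006]],"rotation":[[0,0,0],[0,0,0],[0,0,0],[0,0,0]]}'
python3 -m jog '{"linear":[[0,0,-0.001],[0,0,-0.002],[0,0,-0.0025],[0,0,-0.0025]],"rotation":[[0,0,0],[0,0,0],[0,0,0],[0,0,0]]}'
python3 -m jog '{"linear":[[0,0,-0.001],[0,0,-0.001]],"rotation":[[0,0,0],[0,0,0]]}'
```

```text
clock: 20.75
tcp_pos: [574.0, -42.3, 114.2]
ee_rot: [180.0, -0.0, 115.0]
force: [-1.9, 2.3, 3.7]
grip_width: 0.154
gripper_force: 60.0
clock: 21.15
tcp_pos: [574.1, -42.3, 112.2]
ee_rot: [180.0, 0.0, 115.0]
force: [-3.0, 2.2, 7.2]
grip_width: 0.153
gripper_force: 60.0
clock: 21.35
tcp_pos: [574.2, -42.3, 111.4]
ee_rot: [180.0, 0.0, 115.0]
force: [-4.1, 3.0, 7.7]
grip_width: 0.149
gripper_force: 60.0
```

```bash
python3 -m jog '{"linear":[[-0.0007,0.0005,-0.001],[-0.0007,0.0005,-0.002],[-0.0007,0.0005,-0.002]],"rotation":[[0,0,0],[0,0,0],[0,0,0]]}'
python3 -m jog '{"linear":[[0,0,-0.001],[0,0,-0.002],[0,0,-0.002]],"rotation":[[0,0,0],[0,0,0],[0,0,0]]}'
```

```text
clock: 21.65
tcp_pos: [574.0, -42.2, 110.6]
ee_rot: [179.9, 0.1, 115.0]
force: [-5.1, 1.9, 12.3]
grip_width: 0.151
gripper_force: 60.0
clock: 21.95
tcp_pos: [574.1, -42.2, 110.5]
ee_rot: [179.9, 0.1, 115.0]
force: [-10.1, 1.9, 23.0]
grip_width: 0.151
gripper_force: 60.0
```

```bash
python3 -m jog '{"linear":[[-0.001,0,0],[-0.001,0,0],[-0.001,0,0]],"rotation":[[0,0,0],[0,0,0],[0,0,0]]}'
python3 - <<'E'
from h import *
for c in ('top','side','wrist'):
    s=snapshot(c)
    for n in ['knob_mid','rotor','pad','mill','anvil']:
        for r in spot_point(c,n)[:2]: print(c,n,np.round(r['location'],1),round(r['conf'],2))
s=sense();print(s['clock'],s['tcp_pos'],s['force'],s['wrist_torque'],s['ee_rot'])
E
```

```text
clock: 22.25
tcp_pos: [574.1, -42.3, 110.5]
ee_rot: [179.8, 0.1, 115.0]
force: [-7.5, 1.8, 20.1]
grip_width: 0.154
gripper_force: 60.0
top knob_mid [ 541.8 -213.5   93.3] 0.64
top mill [575.1 -39.6   1.2] 0.41
side knob_mid [ 543.5 -210.5   91.8] 0.68
side rotor [578.1 -40.4  83.1] 0.53
side pad [571.3 -72.2   8.3] 0.42
side mill [571.2 -42.6   7. ] 0.92
side mill [434.7 -15.2  -6.9] 0.86
side anvil [578.2   2.1   4.8] 0.45
wrist rotor [574.7 -40.5  79.3] 0.92
wrist mill [435.9 -14.7   2.2] 0.75
wrist mill [577.7 -39.6   5. ] 0.72
wrist anvil [573.7   4.8   7.8] 0.89
23.15 [574.01974194 -42.25098334 110.46054363] [-7.15767789  1.98676963 19.92736423] [0.21643097 1.26749196 0.02667688] [1.79809339e+02 1.31316829e-01 1.15043095e+02]
```

```bash
python3 -c "
from plant import *
print(finish_job())"
```

```text
the job is handed in; nothing more can be done
None
```

The job is handed in at about 23 s: the mill is clamped, with the crank turned to its stop, and the rotor is meshed in the hub and pressed flush (about 20 N down), still gripped. I had used all ten pictures, so the final seating was checked from forces and the trained networks, not by eye, and no verdict was returned.

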